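# Hook up the press guard and bring the puck out

### The job

Open the small bench press for unloading. Lift its drop guard by the ball knob of the stay bar, feel for the height at which the bar swings back over the keeper pin, and hook its slot fully home so that the guard stays up by itself, never letting it drop. Then draw the slide all the way out to the front, with the steel puck still flat in its nest, and leave the things lying about where they are.

Things in the scene. Friction and masses are not known exactly. Their poses are not given: they have to be found in the camera images.
- press: Grey bench press, fixed: base 150 x 190 mm with a 100 mm wide tongue in front, two square aluminium uprights to z = 236 mm, a crosshead, on it an air cylinder (top z = 272 mm, begins 45 mm behind the guard). Origin on the surface, in the drop guard's plane, midway between the uprights; -x is the press's front (to the robot), y sideways, z up.
- keeper_range (a point): Fixed mark at x = 0, y = 0, z = 241 mm of the press. The keeper, a bracket with two cheeks 18 mm apart and an 8 mm cross pin along y between them, is clamped in its slots with the pin's centre straight above or below this mark by an unknown amount, up to 15 mm either way: see or feel it. Cheeks end 11 mm above and 8 mm in front of the pin.
- guard (a joint): Lift of the drop guard (clear window in an aluminium frame, 132 x 81 mm, 0.6 to 1 kg with the bar) between the uprights, m: 0 shut (lower edge at z = 34 mm), stop at 0.110. It falls by its own weight when let go. Held by the hooked bar it stands at 0.052 to 0.082, depending on where the keeper is clamped.
- stay_bar (a joint): Angle of the flat steel stay bar (10 x 30 mm) about its hinge on the guard's top rail, along the press's y, rad: 0 leans 0.45 rad to the front on its stop, falls there by itself; 0.45 upright; stop at 0.62. Hooked: 0.42 to 0.48. Lifted too little, the tooth's rear edge meets the pin at 0 to 0.2; too far, the bar's shoulder under the mouth comes up against the pin.
- slot_end (a point): Closed upper end of the bar's slot, on its centre line, 58 mm from the hinge. Slot 11 mm wide; a mouth in the bar's rear edge, 27 to 41 mm from the hinge, leads into it under a hook tooth. Lift the guard 17 to 23 mm above its hooked height, swing the bar back till the pin is in the slot, then lower until this end sits on the pin and takes the load.
- guard_hinge (a point): Hinge axis of the stay bar on the guard's top rail, at x = 0, y = 0 of the press; z = 120 mm when the guard is shut, rising with the guard.
- ball_knob (a point): Centre of the black ball knob, 28 mm in diameter, on the end of the stay bar, 116 mm from the hinge; with the guard shut it stands 50 mm in front of the guard at z = 224 mm. Pinched across the press's y it turns freely between the fingers as the bar swings.
- slide (a joint): Draw of the flat slide plate (150 x 78 mm, top at z = 22.5 mm) towards the press's front, m: 0 under the ram, 0.09 fully out. Friction about 2 N, stays where it is left.
- pull_knob (a point): Middle of the black cylindrical pull knob upright on the front of the slide, 25 mm in diameter, 26 mm tall (z 42 to 68 mm; this point at z = 58 mm), 70 mm in front of the guard when the slide is in; it moves with the slide.
- nest (a point): Centre of the nest on the slide's top (z = 22.5 mm): six small stops, 6 mm high, round a 59 mm circle; 44 mm behind the guard when the slide is in.
- puck_a: The turned steel puck in the nest, 56 mm in diameter, 26 mm tall. Origin at the centre of its underside. It is taller than the gap below the shut guard.
- bearing_a: Bystander: ball bearing 40 mm, 11 mm tall, lying flat beside the slide's right side; origin under its centre.
- hex_key_a: Bystander: hex key 88 x 28 x 6 mm lying to the left of the slide; origin under its centre.
- thread_lock: Bystander: small upright glue bottle, 30 mm in diameter, 104 mm tall, to the left of the press; origin under its centre.
- side_cutters: Bystander: side cutters, 145 x 44 x 12 mm, lying near the front edge; origin under their centre.
- ring_gauge_a: Bystander: orange ring gauge on a steel stem, 45 mm in diameter, 46 mm tall, to the right of the press; origin under its centre.
- scara_front: Large yellow scara robot, standing still behind the work at the back: column right of and behind the press, x from 720 mm; its arm overhangs the surface from x = 560 mm on for y from -370 to 100 mm, at heights above 480 mm. Keep the robot's own wrist and forearm in front of it when crossing from side to side. Origin at its foot.
Things that resemble listed ones, but are neither listed nor needed, are in the scene too. Leave any red look-alike of the puck_a alone.

How it is judged:
By the outcome, as a careful person would: the job done as asked, in the order asked, and still so for the second after the job is handed in, with the robot touching nothing.
It also fails if it takes over 61 s, if anything falls off the work surface, if the arm or the gripper's body presses on something with over 40 N, if the wrist force passes 120 N, or if a joint passes its speed limit or range.

### The arm

A 6-joint arm with a two-finger parallel gripper is mounted at the origin on a cart in front of the work surface, level with it; the furniture and walls round the work are solid. World frame = base frame: x ahead of the robot, y to its left, z up, the work surface at z = 0. Lengths are in m, angles in degrees, forces in N, time in s.
With the tool pointing down it reaches from about 0.375 to 0.75 m from the base axis. Payload 9 kg.
Tool frame: the origin (TCP) lies where the fingers leave the gripper's body, on its centre line; the fingertips stand 73 mm ahead of it and the grasp point (between the pads) lies 54 mm ahead of it (robot.tip_reach is the distance from the TCP to the fingertips, in m); z points along the fingers, y is the line along which they close (so a half turn about z gives the same grasp; the last joint's range is limited). The gripper opens to 85 mm and grips with 20 to 120 N. Pads are 22 mm wide; open, the fingers measure 114 mm over their backs; the gripper's body (76 mm by 85 mm) begins 54 mm behind the grasp point. The pads swing forward as they close: fully open they stand 13 mm farther back than shut.
Start: joints at [-77.962, 5.964, 5.575, 89.605, 0, 77.527], TCP at [0.249, -0.546, 0.304] pointing down, gripper open.
Joint ranges: [-171.21, 171.21], [-48.23, 106.86], [-62.78, 66.21], [-105.2, 120.99], [-86.42, 89.51], [-180, 180]. Speed limits (degrees/s): [127.2, 127.2, 147.25, 180, 180, 180].

### API

Orientations are given as [roll, pitch, yaw] about the fixed x, y, z axes, in that order (R = Rz(yaw) Ry(pitch) Rx(roll)).
In Python, from plant import robot gives the robot as it stands. Calls block until the motion is done:
- robot.move_pose(position, orientation): joint-space move of the TCP to a pose.
- robot.line_to(position, vel=0.15, rotation=None, guard=None): straight line of the TCP; rotation=None keeps the orientation; vel is the mean speed in m/s. With guard (N) it stops when the force on the tool has changed by that much, and returns True; else False.
- robot.goto_joints(angles): joint-space move.
- robot.set_gripper(opening): finger opening in m; the grip force is fixed at half the most; returns when the fingers have stopped.
- robot.pause(seconds).
- robot.ik(position, orientation): joint angles nearest the present ones, or None.
- robot.observe(): the state.
- robot.grab_frame(name): name is "scene" or "top"; returns the picture (400x640x3 uint8, blue, green, red); there is no depth.
- robot.get_calibration(name): a dict with "vertical_fov" (degrees; the focal length in pixels is half the picture's height over the tangent of half this angle, whatever the lens; pixels are square), "cx", "cy" (the principal point, pixels), "rvec" (rotation vector, rad) and "tvec" (3), from world to camera coordinates, as OpenCV has them. Camera axes: x right, y down, z forward; pixel columns grow to the right and rows downward; lengths in m; the calibration is good to about 2 mm. A picture is of the moment at which its call begins. get_calibration takes no time and is no camera call.
A pose or a line that the arm cannot do raises robot.IKError and nothing moves.
- robot.job_done(): hands the job in; it is judged then, once.
The state is a dict: "time": time; "q": joint angles; "qvel": joint speeds; "joint_torque": joint torques, N m; "tool_pos": TCP position; "tcp_rot": TCP orientation; "ft_force": force on the tool from outside, world axes, zero at the start; "torque": the same for the moment, N m; "gripper_width": finger opening in m; "gripper_force": force on a finger pad.
Only numpy, scipy, OpenCV 4.12 (cv2) and the standard library are available. Lean on these libraries where they do the work, as an engineer would, in place of code of your own. Each camera call takes 0.05 s, during which the arm holds its last target. There are 200 camera calls.

## Working session

There is one attempt and no reset: what is moved stays moved. The work goes in short steps, each a Python script; the robot and the scene stay as the last script left them, time stands still between calls to the robot, and variables do not carry over. Pictures are saved under pics/ and viewed, at most 10 in all, crops included, and the job is handed in when it is done.

```bash
mkdir -p pics; ls
python3 - <<'E'
from plant import robot
import cv2
for n in ("scene","top"):
    cv2.imwrite(f"pics/{n}0.png",robot.grab_frame(n)); print(n,robot.get_calibration(n))
o=robot.observe();print(o['time'],o['tool_pos'],o['tcp_rot'],o['gripper_width'])
E
```

```text
pics
scene {'vertical_fov': 47.20910830558399, 'cx': 317.7067673464213, 'cy': 202.57171490731412, 'rvec': array([ 1.16957739, -2.01390947,  1.24109831]), 'tvec': array([0.46158116, 0.31952189, 0.73091466])}
top {'vertical_fov': 45.136287176807635, 'cx': 319.06451050152083, 'cy': 203.51441243448937, 'rvec': array([ 2.18110291, -2.14626627,  0.11592488]), 'tvec': array([0.21175083, 0.57297131, 1.20158801])}
0.1 [ 0.24888327 -0.54572045  0.30320516] [-1.79933643e+02 -1.43983083e-02  2.45105331e+01] 0.08522656558964829
```

View pics/scene0.png

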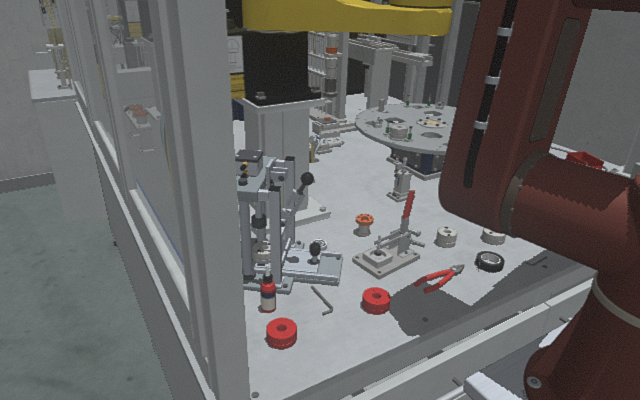

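View pics/top0.png

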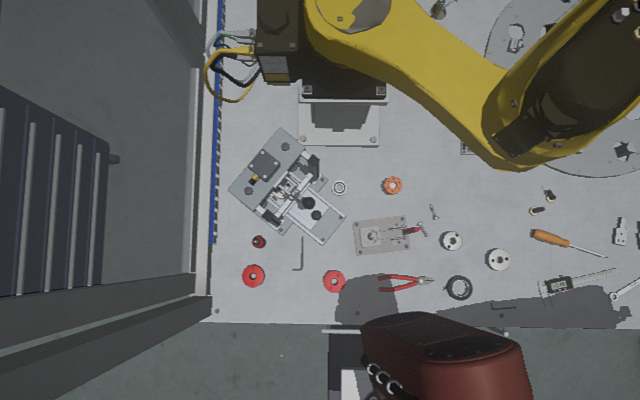

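The top picture shows the press near (285,190), its front pointing down-right, with the ball knob near (307,202) and the pull knob near (315,214). In the scene picture the ball knob is at (307,179) and the pull knob at (316,248). I'll enlarge both.

Run:
```python
import cv2
a=cv2.imread("pics/scene0.png")[130:310,220:360]; b=cv2.imread("pics/top0.png")[120:280,220:360]
cv2.imwrite("pics/sc.png",cv2.resize(a,None,fx=3.3,fy=3.3,interpolation=cv2.INTER_CUBIC))
cv2.imwrite("pics/tc.png",cv2.resize(b,None,fx=3.7,fy=3.7,interpolation=cv2.INTER_CUBIC))
```

```text
(no output)
```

View pics/sc.png

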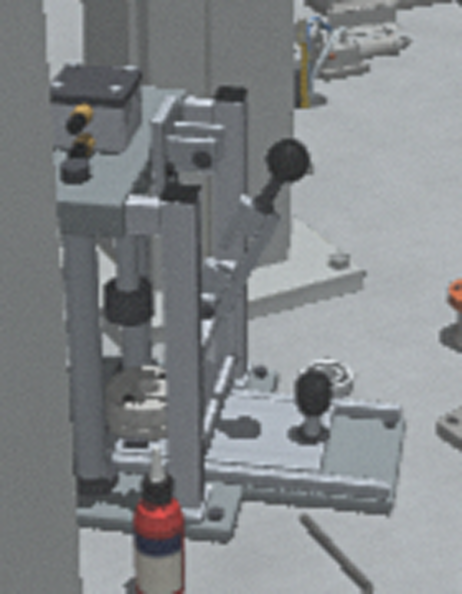

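View pics/tc.png

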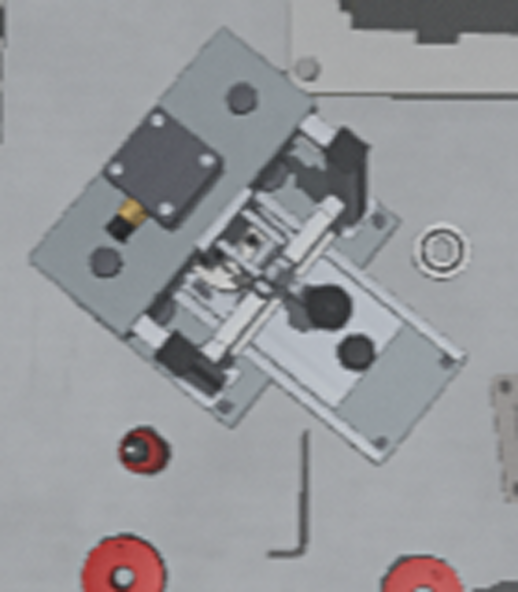

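Enlarged, the scene crop shows the ball knob at full-image (307.3,178.5) and the pull knob at (315.2,248.8). In the top crop they are at (308.4,203.0) and (316.2,215.1). The crosshead's rear edge (30,258)–(225,28) and the tongue's front edge (379,462)–(465,357) give the yaw.

```bash
cat > h.py <<'E'
from plant import robot
import cv2, numpy as np
def cam(n):
    c=robot.get_calibration(n); f=200/np.tan(np.radians(c['vertical_fov']/2))
    K=np.array([[f,0,c['cx']],[0,f,c['cy']],[0,0,1]]); R=cv2.Rodrigues(c['rvec'])[0]
    return K,R,np.array(c['tvec']).ravel()
def proj(n,P):
    K,R,t=cam(n); return cv2.projectPoints(np.array(P,float).reshape(-1,3),R,t,K,None)[0][:,0]
def ray(n,uv,z):
    K,R,t=cam(n); d=R.T@np.linalg.inv(K)@[*uv,1]; o=-R.T@t; return o+d*(z-o[2])/d[2]
def tri(a,b):
    P=[K@np.c_[R,t] for K,R,t in (cam("scene"),cam("top"))]
    X=cv2.triangulatePoints(P[0],P[1],np.array(a,float),np.array(b,float)).ravel(); return X[:3]/X[3]
E
python3 - <<'E'
from h import *
from scipy.optimize import least_squares
print(robot.tip_reach)
T=lambda u,v:(220+u/3.7,120+v/3.7)
print("ball",tri((307.3,178.5),(308.4,203.)),"pull",tri((315.2,248.8),(316.2,215.1)))
for a,b,z in(((30,258),(225,28),.25),((379,462),(465,357),.015),((30,258),(130,335),.25),((225,28),(315,103),.25)):
    p,q=ray("top",T(*a),z),ray("top",T(*b),z); d=q-p; print(np.degrees(np.arctan2(d[1],d[0])),np.hypot(*d[:2]),p,q)
def W(p,P):
    x,y,a=p; c,s=np.cos(a),np.sin(a); P=np.atleast_2d(P); return np.c_[x+c*P[:,0]-s*P[:,1],y+s*P[:,0]+c*P[:,1],P[:,2]]
B=[-.05,0,.224]
def res(p):
    return np.r_[(proj("scene",W(p,[B,[-.07,0,.058]]))-[(307.3,178.5),(315.2,248.8)]).ravel(),
     (proj("top",W(p,[B,[-.07,0,.066]]))-[(308.4,203),(316.2,215.1)]).ravel(),.0]
for y in (None,):
    r=least_squares(res,[.55,.1,.7]); print(r.x,np.degrees(r.x[2]),r.fun.round(1))
E
```

```text
0.0726
ball [0.54912942 0.24318741 0.22232484] pull [0.53753949 0.2273255  0.05349005]
-38.41755769472515 0.17387424700707965 [0.57167978 0.41287072 0.25      ] [0.70791079 0.30482736 0.25      ]
-38.513287054353206 0.09483107721547564 [0.46443032 0.21060813 0.015     ] [0.53863221 0.15155719 0.015     ]
-126.48069932468238 0.0727401586667126 [0.57167978 0.41287072 0.25      ] [0.52843198 0.35438347 0.25      ]
-129.3455312515756 0.06853283144317406 [0.70791079 0.30482736 0.25      ] [0.66446128 0.25182841 0.25      ]
[0.5813812  0.28102414 0.85094149] 48.755356115495374 [-0.  -0.6 -0.  -1.1 -0.1  0.3 -0.4  0.6  0. ]
```

```bash
cat >> h.py <<'E'
YAW=51.6; O=np.array([.5807,.2822,0])
def W(P):
    a=np.radians(YAW); c,s=np.cos(a),np.sin(a); x,y,z=P
    return O+np.array([c*x-s*y,s*x+c*y,z])
GR=.054
def hand(P): return W(P)+np.array([0,0,GR])      # TCP for grasp point at press point P
def knob(lift,th):
    f=.45-th; return np.array([-.116*np.sin(f),0,.12+lift+.116*np.cos(f)])
E
python3 - <<'E'
from h import *
S=lambda P:((proj("scene",W(P))[0]-[220,130])*3.3).round()
T=lambda P:((proj("top",W(P))[0]-[220,120])*3.7).round()
for zp in(.226,.241,.256): print(zp,"pin end",S((0,.013,zp)),"cheek top front",S((-.008,.013,zp+.011)),S((-.008,-.009,zp+.011)),"top:",T((-.008,.013,zp+.011)),T((-.008,-.013,zp+.011)))
print("upright tops",S((0,.075,.236)),S((0,-.075,.236)),T((0,.075,.236)),T((0,-.075,.236)))
print("slot end",S((-.058*np.sin(.45),0.005,.12+.058*np.cos(.45))), "hinge",S((0,.005,.12)))
for ori in((180,0,YAW),(180,0,YAW-180)):
    for L,t in((0,0),(.0,.45),(.105,.45),(.11,0)):
        print(ori,L,t,None if (q:=robot.ik(hand(knob(L,t)),ori)) is None else np.round(q,1))
print(robot.ik([.40,.12,.36],(180,0,YAW)))
print("pullout",robot.ik(hand((-.16,0,.058)),(180,0,YAW)),robot.ik(hand((-.07,0,.058)),(180,0,YAW)))
E
```

```text
0.226 pin end [204. 156.] cheek top front [216. 141.] [223. 127.] top: [257. 275.] [285. 241.]
0.241 pin end [203. 134.] cheek top front [216. 118.] [223. 105.] top: [255. 272.] [284. 237.]
0.256 pin end [203. 111.] cheek top front [216.  95.] [223.  82.] top: [253. 268.] [283. 233.]
upright tops [181. 184.] [231.  89.] [177. 349.] [343. 151.]
slot end [247. 232.] hinge [208. 300.]
(180, 0, 51.6) 0 0 [ 11.4   5.8   2.8  87.    0.  139.8]
(180, 0, 51.6) 0.0 0.45 [ 14.3  14.   13.   89.    0.  142.7]
(180, 0, 51.6) 0.105 0.45 [ 14.3  17.2  27.8 100.6   0.  142.7]
(180, 0, 51.6) 0.11 0 [ 11.4   8.4  17.   98.7   0.  139.8]
(180, 0, -128.4) 0 0 [ 11.4   5.8   2.8  87.    0.  -40.2]
(180, 0, -128.4) 0.0 0.45 [ 14.3  14.   13.   89.    0.  -37.3]
(180, 0, -128.4) 0.105 0.45 [ 14.3  17.2  27.8 100.6   0.  -37.3]
(180, 0, -128.4) 0.11 0 [ 11.4   8.4  17.   98.7   0.  -40.2]
[ -1.38021924 -24.66206924 -16.12175792  98.54031132   0.
 127.01978076]
pullout [  3.21132741  -7.23101693 -27.63992021  69.59109672   0.
 131.61132741] [ 10.10079947   6.32968291 -14.14668853  69.52362856   0.
 138.50079947]
```

The keeper's pin end at crop (203,158) and cheek top at (222,125) put the pin at z ≈ 0.227. That means a hooked lift of about 0.053 and a swing-in lift of about 0.073. Next I approach and take hold of the ball knob.

Run:
```python
from h import *
R=(180,0,YAW)
robot.set_gripper(.06)
robot.move_pose([.40,.12,.38],R)
k=knob(0,0)
robot.move_pose(hand(k+[0,0,.06]),R); print(robot.observe()['time'])
print(robot.line_to(hand(k),vel=.1,guard=8))
robot.set_gripper(0)
o=robot.observe();print(o['time'],o['tool_pos'],hand(k),o['tcp_rot'],o['gripper_width'],o['gripper_force'],o['ft_force'])
cv2.imwrite("pics/g1.png",cv2.resize(robot.grab_frame("scene")[60:310,200:400],None,fx=2.4,fy=2.4))
```

```text
3.725
False
4.8917 [0.54882402 0.24334872 0.27964365] [0.54935937 0.24265796 0.27845186] [-1.79935208e+02 -6.29279627e-02  5.16402861e+01] 0.0255176399510925 58.57118368148804 [-5.9868363   3.20713489  6.67606309]
```

View pics/g1.png

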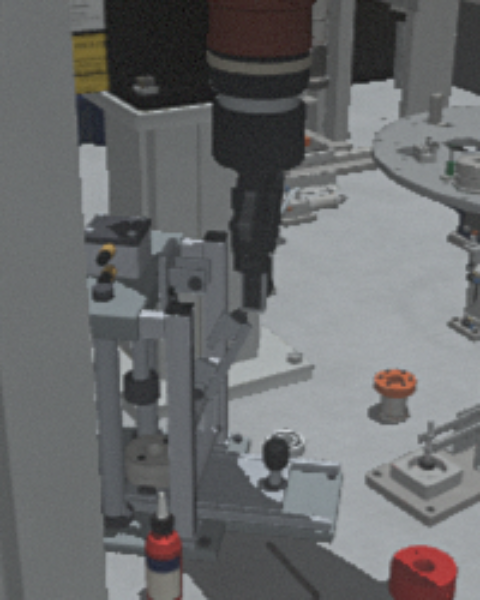

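The knob is gripped, but the width of 25.5 mm against a 28 mm ball, with an upward push on the hand, says the pads sit above the equator. I'll grip again lower.

Run:
```python
from h import *
robot.set_gripper(.05)
k=knob(0,0)+[0,.0009,-.005]
print(robot.line_to(hand(k),vel=.05,guard=10))
robot.set_gripper(0)
o=robot.observe();print(o['time'],o['tool_pos'],hand(k),o['gripper_width'],o['gripper_force'],o['ft_force'])
```

```text
False
5.9083 [0.54850661 0.24330302 0.27370894] [0.54865404 0.24321699 0.27345186] 0.02525019378878649 58.657506108284 [-1.98141553  0.73374054  2.75301968]
```

```bash
cat >> h.py <<'E'
K0=np.array([.54850661,.24330302,.27370894])  # TCP as gripped at lift 0, theta 0
def tcp(L,th):
    return K0+W(knob(L,th))-W(knob(0,0))
def pf():
    o=robot.observe(); f=o['ft_force']; a=np.radians(YAW); c,s=np.cos(a),np.sin(a)
    d=o['tool_pos']-K0
    return np.round([o['time'],o['gripper_width']*1e3,c*f[0]+s*f[1],-s*f[0]+c*f[1],f[2],1e3*(c*d[0]+s*d[1]),1e3*(-s*d[0]+c*d[1]),1e3*d[2]],1)
def swing(L,t0,t1,n,g=10,vel=.06):
    for t in np.linspace(t0,t1,n+1)[1:]:
        hit=robot.line_to(tcp(L,t),vel=vel,guard=g); print(round(t,3),hit,pf(),(1e3*(tcp(L,t)-K0)).round(1)[2])
        if hit: return t
E
python3 - <<'E'
from h import *
print(pf())
print(robot.line_to(tcp(.02,0),vel=.06,guard=40),pf())
print(robot.line_to(tcp(.074,0),vel=.06,guard=40),pf())
t=swing(.074,0,.45,6)
E
```

```text
[ 5.9 25.3 -0.7  2.   2.8 -0.  -0.   0. ]
False [ 6.4 25.4  3.5  0.4 -8.5  0.1  0.1 19.6]
False [ 7.4 25.   3.4  1.1 -7.1 -0.1  0.  73.9]
0.075 False [ 7.7 25.3  1.8  0.9 -7.5  7.8  0.1 77.2] 77.5
0.15 False [ 8.  25.3 -0.7  2.2 -6.1 15.9  0.  80.2] 80.4
0.225 False [ 8.3 25.3 -0.3  2.5 -7.9 24.5  0.1 82.5] 82.6
0.3 False [ 8.6 24.9 -1.   2.4 -6.4 33.   0.  84.1] 84.2
0.375 False [ 8.9 24.9 -1.7  2.6 -7.6 41.6  0.1 85. ] 85.2
0.45 False [ 9.2 24.9 -1.7  3.9 -8.5 50.4  0.1 85.3] 85.5
```

The bar swung back to upright without contact. Now I lower gently until the pin takes the load.

Run:
```python
from h import *
print(robot.line_to(tcp(.062,.45),vel=.04,guard=12),pf())
print(robot.line_to(tcp(.044,.45),vel=.02,guard=13),pf())
cv2.imwrite("pics/g2.png",cv2.resize(robot.grab_frame("scene")[60:310,200:400],None,fx=2.4,fy=2.4,interpolation=cv2.INTER_CUBIC))
```

```text
False [ 9.6 25.4 -1.2  3.4 -8.5 50.2  0.1 73.1]
True [10.1 25.4 -0.8  0.6  5.  50.5  0.2 68.3]
```

View pics/g2.png

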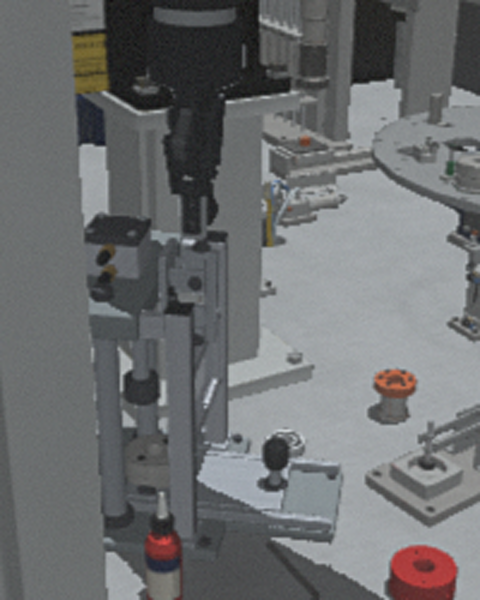

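The load came onto the pin at lift ≈ 0.057, after lowering 17 mm, which fits the pin being in the slot. I'll test it by pulling gently forward and back: a slotted bar can only play about ±3 mm at the knob.

Run:
```python
from h import *
o=robot.observe()['tool_pos'].copy()
ex=W((1,0,0))-W((0,0,0))
for d in(-.012,.012):
    print(robot.line_to(o+ex*d,vel=.03,guard=7),pf())
print(robot.line_to(o,vel=.03),pf())
print(robot.line_to(o-[0,0,.006],vel=.02,guard=12),pf())
print(robot.line_to(o,vel=.02),pf())
```

```text
True [10.4 25.2  2.1 -0.4  4.4 49.4  0.2 68.3]
True [10.6 25.1 -0.3 -0.8  4.9 50.5  0.2 68.3]
False [10.9 25.3 -1.2  0.7  1.  50.4  0.1 68.4]
True [11.1 24.7 -0.9  0.5  5.5 50.4  0.2 68.2]
False [11.3 25.  -1.4  0.2  2.5 50.4  0.1 68.4]
```

The bar resists both ways at once and is solid downwards, and the pin now carries the weight. The felt pin height (0.231) also agrees with vision once corrected by the uprights' offset. I'll release and check.

Run:
```python
from h import *
R=(180,0,YAW)
robot.set_gripper(.06); print(pf())
p=robot.observe()['tool_pos'].copy()
robot.line_to(p+[0,0,.06],vel=.15)
robot.line_to(hand((-.11,0,.30)),vel=.25); print(pf())
a=cv2.resize(robot.grab_frame("scene")[120:310,220:360],None,fx=3,fy=3,interpolation=cv2.INTER_CUBIC)
cv2.imwrite("pics/g3.png",a)
```

```text
[11.8 60.3  0.2  0.4  0.1 50.4  0.2 68.2]
[ 13.   60.    0.3   0.1   0.2 -59.3  -1.   80. ]
```

View pics/g3.png

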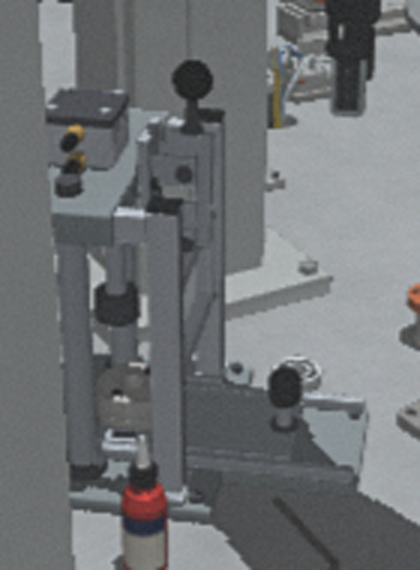

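The guard stands up by itself, with the bar upright and the ball at about full-image (284,147). Now the slide.

Run:
```python
from h import *
robot.line_to(hand((-.072,0,.13)),vel=.2)
print(robot.line_to(hand((-.072,0,.058)),vel=.1,guard=10),pf())
robot.set_gripper(0); print(pf())
p=robot.observe()['tool_pos'].copy(); ex=W((1,0,0))-W((0,0,0))
print(robot.line_to(p-.08*ex,vel=.05,guard=20),pf())
print(robot.line_to(p-.10*ex,vel=.025,guard=12),pf())
p2=robot.observe()['tool_pos']; print("drawn",np.dot(p-p2,ex))
```

```text
False [  14.9   60.    -0.6   -0.    -0.8  -21.2   -1.4 -161. ]
[  15.4   22.8   -1.2    5.3    8.   -21.2   -0.3 -160.7]
False [  17.1   22.8   -1.8    0.6    3.2 -101.3   -0.5 -160.7]
True [  17.6   22.6    2.4   -0.8    2.7 -111.3   -0.5 -160.7]
drawn 0.09009222836852304
```

Run:
```python
from h import *
robot.set_gripper(.06)
p=robot.observe()['tool_pos'].copy()
robot.line_to(p+[0,0,.12],vel=.15)
robot.move_pose([.42,-.05,.36],(180,0,YAW)); print(pf())
a=cv2.resize(robot.grab_frame("scene")[120:310,220:360],(400,543),interpolation=cv2.INTER_CUBIC)
b=cv2.resize(robot.grab_frame("top")[120:310,220:360],(400,543),interpolation=cv2.INTER_CUBIC)
cv2.imwrite("pics/g4.png",np.hstack([a,b]))
for P in((-.16,0,.066),(-.046,0,.0485)): print([((proj(n,W(P))[0]-[220,120])*2.857).round() for n in("scene","top")])
```

```text
[ 2.000e+01  6.010e+01  5.000e-01 -3.000e-01 -0.000e+00 -3.092e+02
 -8.120e+01  8.530e+01]
[array([389., 366.]), array([355., 337.])]
[array([241., 371.]), array([254., 256.])]
```

View pics/g4.png

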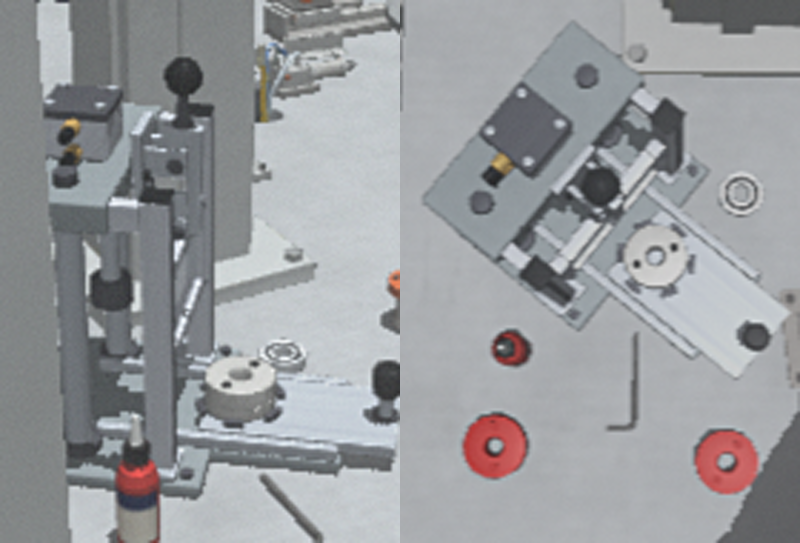

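The guard is up with the bar upright over the keeper. The slide is fully out: the pull knob is at crop (755,337), as predicted. The puck lies flat in its nest at (655,256), and the bystanders haven't moved.

```bash
python3 -c "
from plant import robot
print(robot.job_done())"
```

```text
the job is handed in; nothing more can be done
None
```

The guard is hooked up on the keeper pin and stays up by itself, the slide is drawn fully out (90 mm) with the puck flat in its nest, no bystander was moved, and the job is handed in at about 20 s on the robot's clock.

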